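# Put the sauce cup in the caddy and click its slide cover shut

## Task

Set the portion cup of yellow sauce upright in the open well of the white caddy, then slide the caddy's clear cover along its rails until its orange tab clicks over the dark ledge and the cover is fully home. Push it gently, never harder than 16 N, do not tip the sauce, and leave everything else where it stands.

Things in the scene. Friction and masses are not known exactly. Their poses are not given: they have to be found in the camera images.
- sauce_cup: small round steel portion cup filled with yellow sauce, 61 mm across the rim, 46 mm at the foot, 37 mm high, about 80 g, loose; origin at the centre of its underside, z up
- well (a point): centre of the inner floor of the white caddy's well, 17 mm above the worktop. Its x axis runs along the rails the way the cover closes (roughly away from the robot), z up. The well is 90 mm (x) by 150 mm (y) inside, 146 mm between the rail lips; the lips' tops are 51 mm above its floor. The caddy is 222 mm long (x = -166 to 56 mm), 170 mm wide; its front deck (x < -45 mm) is 35 mm above the well's floor
- rib (a point): centre of the near face (the one to push on, facing the robot) of the upright orange rib on the clear cover. Rib: 12 mm thick (x), 60 mm wide (y), it rises from the top of the cover, 19 mm below this point, to 11 mm above it. Axes as the well's. With the cover home this point lies at x = -16, y = 0, z = 65 mm from point well
- cover (a joint): how far the cover stands open, m: 0 fully home over the well, about 0.10 drawn back towards the robot. It slides with about 1 N of friction. It is 90 mm long (x), 156 mm wide, 4 mm thick; a flexible orange tab reaches 32 mm beyond its near edge
- ledge_mid (a point): middle of the dark round ledge bar across the caddy's front deck. The cover's tab must ride over it: resistance starts at cover opening about 0.014, its peak differs every time (about 6 to 12 N), the crest is at 0.0075, then the cover snaps home by itself and the push suddenly drops by several newtons; let go before the crest, it springs back and is not shut
- caddy (a joint): how far the caddy's rubber mounts are pressed, m: 0 at rest, 0.5 mm per newton of push along x, springing back when let go; 0.008 is the 16 N limit. The mounts ride on a sled on the fixed dark base plate: pushed with more than about 3 N the whole caddy first slides back in +x by an unknown 3 to 50 mm, to a stop, and stays there
- empty_cup: empty steel portion cup, same size as the sauce cup, bystander; origin at the centre of its underside
- shaker: salt shaker with a steel cap, 44 mm across, 90 mm high, bystander; origin at the centre of its underside
Mind the look-alikes: they are no part of the job. What is shaped like the sauce_cup but pink or turquoise is not meant.

How it is judged (in metres and radians):
On the way, in this order (a step that is already met when the one before it is completed fails the run):
1. the sauce cup stands upright in the open well, let go, the cover still open (x of sauce_cup in the frame of well between -0.04 and 0.04 m and y of sauce_cup in the frame of well between -0.06 and 0.06 m and z of sauce_cup in the frame of well below 0.006 m and angle between sauce_cup's own z axis and vertical below 0.15 rad and contact force between the fingers and sauce_cup below 0.1 N and value of joint cover above 0.07 m), for 0.2 s.
2. the cover has clicked home (value of joint cover below 0.003 m), for 0.2 s.
At the end, for the whole second after the job is handed in: the cover is within 3 mm of fully home (past the click), the sauce cup stands at rest upright (within 0.15 rad) on the floor of the well, its centre within 40 mm (x) and 60 mm (y) of the well's centre, and nothing presses on the caddy any more (x of sauce_cup in the frame of well between -0.04 and 0.04 m and y of sauce_cup in the frame of well between -0.06 and 0.06 m and z of sauce_cup in the frame of well below 0.006 m and angle between sauce_cup's own z axis and vertical below 0.15 rad and contact force between the fingers and sauce_cup below 0.1 N and value of joint cover below 0.003 m and linear speed of sauce_cup below 0.02 m/s and value of joint caddy below 0.004 m); the robot touches nothing.
It fails at once if the cover or caddy is pushed along the rails harder than 16 N (the rubber mounts give more than 8 mm) (value of joint caddy above 0.008 m).
It fails at once if the sauce cup is tipped by more than 0.6 rad (angle between sauce_cup's own z axis and vertical above 0.6 rad).
It fails at once if the empty cup or the shaker is moved by more than 30 mm (distance of any of empty_cup, shaker from where it was at the start of the episode above 0.03 m).
It also fails if it takes over 67 s, if anything falls off the work surface, if the arm or the gripper's body presses on something with over 40 N, if the wrist force passes 120 N, or if a joint passes its speed limit or range.

## Robot

A 6-joint arm with a two-finger parallel gripper is mounted at the origin on a cart in front of the work surface, level with it; the furniture and walls round the work are solid. World frame = base frame: x ahead of the robot, y to its left, z up, the work surface at z = 0. Lengths are in m, angles in degrees, forces in N, time in s.
With the tool pointing down it reaches from about 0.35 to 0.775 m from the base axis. Payload 7.3 kg.
Tool frame: the origin (TCP) lies on the front face of the gripper's body, between the roots of the fingers; the fingertips stand 66 mm ahead of it and the grasp point (between the pads) lies 47 mm ahead of it; z points along the fingers, y is the line along which they close (so a half turn about z gives the same grasp; the last joint's range is limited). The gripper opens to 92 mm and grips with 3 to 60 N. Pads are 19 mm wide; open, the fingers measure 130 mm over their backs; the gripper's body (75 mm by 190 mm) begins 47 mm behind the grasp point.
Start: joints at [62.281, 19.595, 87.324, -0, 73.075, -8.365], TCP at [0.174, 0.495, 0.292] pointing down, gripper open.
Joint ranges: [-145.02, 145.02], [-44.19, 115.74], [2.07, 154.8], [-57.11, 237.11], [16.16, 152.29], [-177.93, 177.93]. Speed limits (degrees/s): [147.25, 147.25, 180, 180, 180, 180].

## Interface

Orientations are given as [roll, pitch, yaw] about the fixed x, y, z axes, in that order (R = Rz(yaw) Ry(pitch) Rx(roll)).
In Python, from plant import * gives the robot as it stands.
- The arm moves only by the shell command python3 -m inch 'ROWS' [OPENING] [FORCE]. ROWS is JSON, a list of rows, each a list of 4 numbers: the shift along the tool's x, y, z in units of 15 cm (1.0 is 15 cm), then the turn about the tool's z in units of pi/2 rad (1.0 is pi/2 rad). A call has 1 to 10 rows; each row shifts and turns the commanded pose from where the row before left it, along the tool's axes as they then stand; what a row does not reach is not made up. A row lasts 1/12 s, in which the tool goes at most 41.7 mm and 7.16 degrees, less where a joint would pass 70% of its speed; a pose out of reach is approached as far as the arm can. A call with a number of a shift or a turn outside -1 to 1 is refused whole. A call with a gripper value outside its range is refused whole. OPENING is the gripper command: -1 is shut, 1 is fully open, values between are in proportion, set as the call begins (- or left out, the last holds). The fingers move at their own pace and stop on an object; FORCE is the grip in N (left out, the last holds). Time passes only in rows, so rows that do not move let the fingers close. It gives the time, the measured TCP pose, the force, the opening and the grip force at its end, in the units of the state.
- get_obs(): the state, without advancing time (a new reading comes with each control period).
- camera(name): name is "scene" or "top" or "wrist"; returns a dict with "img" (384x512x3 uint8, red, green, blue), "mtx" (3x3 intrinsics, pixels), "k1" (the pictures are not rectified: a ray, as slopes to the right and down, at radius r is drawn at 1 + k1 r^2 times it, then the intrinsics apply), "cam_to_world" (4x4, takes a point from camera to world coordinates); the wrist camera has in their place "T_tool_cam" (4x4, takes a point from camera to tool coordinates, whose origin is the TCP and whose axes are the flange's). Camera axes: x right, y up, looking along -z (the intrinsics and any distortion apply to the point x, -y, -z); pixel columns grow to the right and rows downward; lengths in m; the calibration is good to about 2 mm. A picture is of the moment at which its call begins: read the wrist's pose just before it. There is no depth.
- finish_job(): hands the job in; it is judged then, once.
The state is a dict: "clock": time; "qpos": joint angles; "joint_vel": joint speeds; "tau": joint torques, N m; "tcp_pos": TCP position; "ee_rot": TCP orientation; "wrist_force": force on the tool from outside, world axes, zero at the start; "wrist_torque": the same for the moment, N m; "grip_width": opening from 0.0 (shut) to 1.0 (fully open); "finger_force": force on a finger pad.
Only numpy, scipy, OpenCV 4.12 (cv2) and the standard library are available. Lean on these libraries where they do the work, as an engineer would, in place of code of your own. Each camera call takes 0.05 s, during which the arm holds its last target. There are 200 camera calls.

## Working session

There is one attempt and no reset: what is moved stays moved. The work goes in short steps, Python scripts to look and compute and a shell command to move; the robot and the scene stay as the last step left them, time stands still between calls to the robot, and variables do not carry over. Pictures are saved under pics/ and viewed, at most 10 in all, crops included, and the job is handed in when it is done.

```bash
ls; mkdir -p pics
cat > h.py <<'E'
from plant import *
import numpy as np, cv2
from scipy.spatial.transform import Rotation as Ro
def snap(n):
    o=get_obs(); c=camera(n)
    if n=="wrist":
        T=np.eye(4); T[:3,:3]=Ro.from_euler('xyz',o['ee_rot'],degrees=True).as_matrix(); T[:3,3]=o['tcp_pos']
        c['cam_to_world']=T@c['T_tool_cam']
    return c
def ray(c,uv):
    uv=np.asarray(uv,float).reshape(-1,1,2); D=np.array([c['k1'],0,0,0],float)
    p=cv2.undistortPoints(uv,np.array(c['mtx'],float),D)[:,0]
    M=np.array(c['cam_to_world']); d=np.c_[p[:,0],-p[:,1],-np.ones(len(p))]@M[:3,:3].T
    return M[:3,3],d
def onz(c,uv,z):
    o,d=ray(c,uv); return o+d*((z-o[2])/d[:,2])[:,None]
def save(c,f,s=1,box=None):
    im=c['img'][:,:,::-1]
    if box: im=im[box[1]:box[3],box[0]:box[2]]
    cv2.imwrite('pics/'+f,cv2.resize(im,None,fx=s,fy=s,interpolation=cv2.INTER_CUBIC))
def blobs(c,lo,hi,amin=40):
    h=cv2.cvtColor(c['img'],cv2.COLOR_RGB2HSV); m=cv2.inRange(h,np.array(lo),np.array(hi))
    n,l,s,ce=cv2.connectedComponentsWithStats(m)
    return [(s[i].tolist(),ce[i].round(1).tolist()) for i in range(1,n) if s[i][4]>=amin],l
E
python3 - <<'E'
from h import *
o=get_obs(); print(o)
a=snap("scene");b=snap("top")
cv2.imwrite('pics/top.png',cv2.resize(b['img'][:,:,::-1],(800,600)))
cv2.imwrite('pics/scene.png',cv2.resize(a['img'][:,:,::-1],(800,600)))
print(b['cam_to_world'],b['mtx'],b['k1'])
print(a['cam_to_world'])
E
```

```text
pics
{'clock': 0.0, 'qpos': array([ 6.22805163e+01,  1.96363581e+01,  8.73786663e+01, -7.03836316e-05,
        7.30748287e+01, -8.36667926e+00]), 'joint_vel': array([ 0.02623407, -0.04101686,  0.04305085, -0.03006981, -0.02267434,
        0.06000068]), 'tau': array([ 8.03439689e-04, -4.31249177e+01, -2.44221961e+01,  7.18295923e-02,
        5.57357760e-02, -1.44264586e-04]), 'tcp_pos': array([0.17381907, 0.49505305, 0.29153685]), 'ee_rot': array([-1.79911093e+02, -1.30077202e-02,  1.60647206e+02]), 'wrist_force': array([ 0.31402169, -1.10146974, -0.79216638]), 'wrist_torque': array([0.03108761, 0.02170836, 0.02890592]), 'finger_force': 0.0, 'grip_width': 1.0004022893248234}
[[ 0.0795216   0.97117525 -0.22471082  0.26262826]
 [-0.99682274  0.078504   -0.01347417 -0.09578579]
 [ 0.00455492  0.22506834  0.97433233  1.25086426]
 [ 0.          0.          0.          1.        ]] [[431.23613729   0.         260.35065945]
 [  0.         431.23613729 192.01210622]
 [  0.           0.           1.        ]] -0.12030355773380676
[[ 0.55645076  0.59028857 -0.58474094  0.04152626]
 [-0.83086582  0.3995128  -0.38736483 -0.42349042]
 [ 0.00495446  0.70139071  0.71275979  0.68114486]
 [ 0.          0.          0.          1.        ]]
```

View pics/top.png

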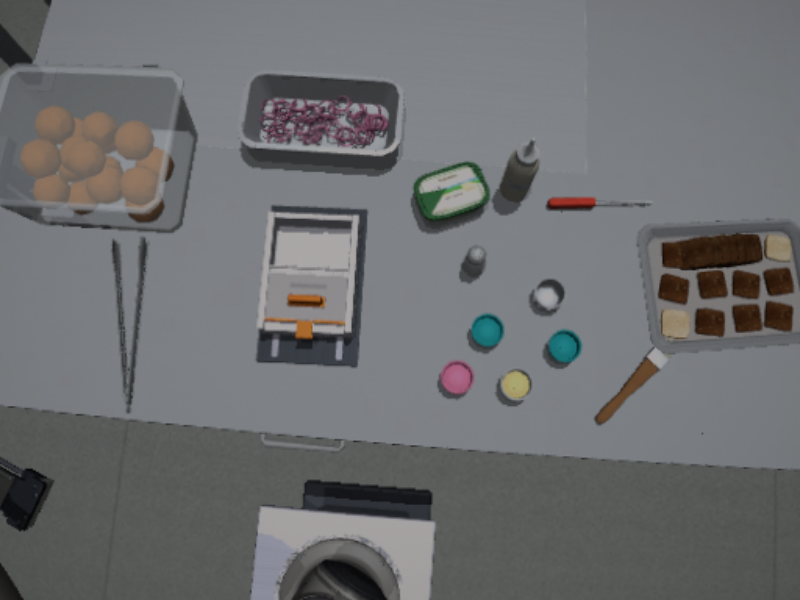

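View pics/scene.png

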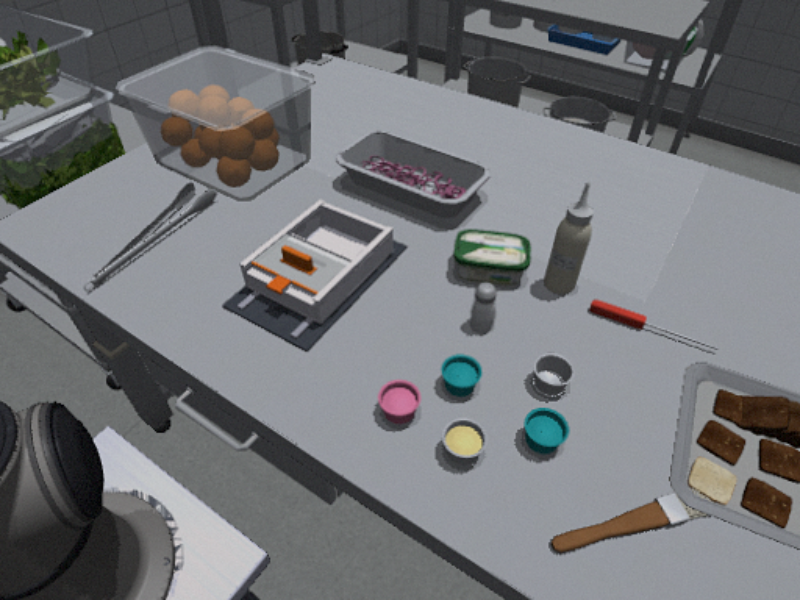

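The top view (800 px) shows the cup candidates: yellow in steel at (516,385), pink at (457,378), turquoise at (487,330) and (564,347), and an empty steel cup at (548,296). The yellow one is the sauce_cup because it is steel with yellow sauce. The caddy is at (310,275), with its orange rib at (305,300). I'll confirm in a crop and measure.

Run:
```python
from h import *
a=snap("scene");b=snap("top")
save(b,'crop.png',5,(270,150,380,265))
save(b,'caddy.png',6,(155,120,245,240))
for n,c in(('scene',a),('top',b)):
    for nm,lo,hi in(('yel',(22,90,80),(35,255,255)),('org',(4,170,120),(17,255,255))):
        bl,l=blobs(c,lo,hi,15)
        for s,ce in bl:
            print(n,nm,s,ce,onz(c,ce,{'yel':.032,'org':.07}[nm]).round(4))
```

```text
scene yel [13, 30, 7, 6, 18] [15.7, 32.9] [[0.8335 1.5856 0.032 ]]
scene yel [286, 273, 23, 18, 229] [296.2, 281.1] [[ 0.4026 -0.2872  0.032 ]]
scene org [180, 158, 19, 9, 53] [189.4, 161.7] [[0.5371 0.122  0.07  ]]
scene org [161, 168, 25, 19, 114] [176.2, 179.4] [[0.4654 0.1036 0.07  ]]
scene org [187, 180, 16, 8, 20] [193.8, 183.3] [[0.4798 0.0565 0.07  ]]
top yel [322, 238, 16, 17, 145] [329.7, 246.2] [[ 0.4024 -0.2874  0.032 ]]
top org [185, 189, 20, 4, 64] [194.6, 190.5] [[0.5244 0.1056 0.07  ]]
top org [189, 206, 11, 10, 95] [194.4, 210.6] [[0.4671 0.0997 0.07  ]]
```

View pics/crop.png

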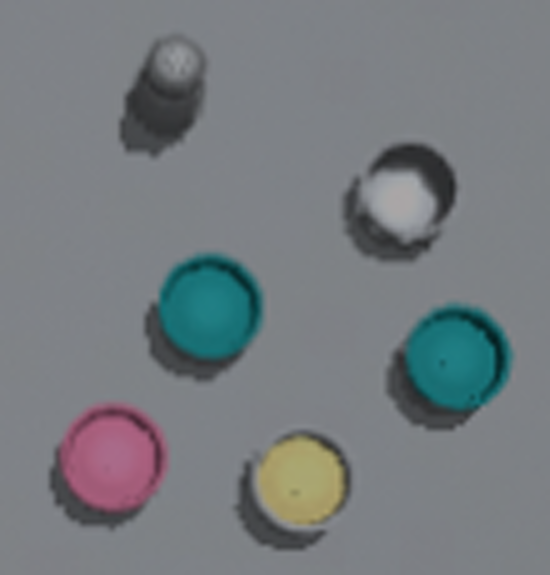

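View pics/caddy.png

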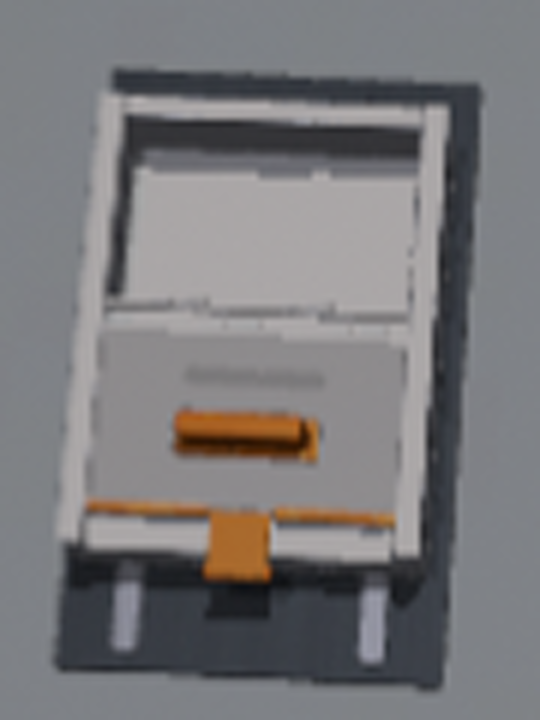

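The crop confirms the sauce_cup: a steel cup filled with yellow sauce, at crop (302,482), with the lookalikes clearly pink and turquoise. In the caddy crop, the outer top corners of the rails are at (100,93), (450,107), (58,543) and (420,557).

```bash
cat >> h.py <<'E'
def mv(t,p):  # world target -> tool shift in units
    o=get_obs(); R=Ro.from_euler('xyz',o['ee_rot'],degrees=True).as_matrix()
    return (R.T@(np.array(p)-o['tcp_pos'])/.15).round(3)
E
python3 - <<'E'
from h import *
b=snap("top")
p=np.array([(100,93),(450,107),(58,543),(420,557)])/6+[155,120]-.4
P=onz(b,p,.068)[:,:2]; print(P.round(4))
fl,fr,nl,nr=P
u=((fl-nl)+(fr-nr)); print('len',np.linalg.norm(fl-nl),np.linalg.norm(fr-nr),'wid',np.linalg.norm(fl-fr),np.linalg.norm(nl-nr),'yaw',np.degrees(np.arctan2(u[1],u[0])))
w=fl-fr+nl-nr; print('yaw w',np.degrees(np.arctan2(-w[0],w[1])))
u/=np.linalg.norm(u); print('well',P.mean(0)+u*.055)
# rib top near edge centre
q=np.array([(238,437)])/6+[155,120]-.4
print('rib top',onz(b,q,.093).round(4))
# bystanders
for n,x,z in(('empty',(548,296),.02),('shaker',(476,255),.09)): print(n,onz(b,np.array(x)*.64,z).round(3))
o=get_obs();print(o['tcp_pos'],o['ee_rot'])
print(mv(0,[.40,.30,.29]),mv(0,[.4025,-.2873,.20]),mv(0,[.40,.30,.29])*0)
E
```

```text
[[0.6846 0.1937]
 [0.6905 0.0226]
 [0.4619 0.1849]
 [0.4692 0.0152]]
len 0.22294911656397848 0.22147359139937606 wid 0.17118339201556237 0.1697822905999213 yaw 2.0912031583720205
yaw w 2.2193830613613863
well [0.63152153 0.1061054 ]
rib top [[0.5138 0.102  0.093 ]]
empty [[ 0.576 -0.344  0.02 ]]
shaker [[ 0.623 -0.197  0.09 ]]
[0.17392357 0.49523167 0.29191337] [-1.79961672e+02 -2.79782307e-03  1.60648408e+02]
[-1.853 -0.729  0.013] [-3.166 -4.417  0.616] [-0. -0.  0.]
```

```bash
python3 -m inch '[[0,0,0,-0.06],[0,0,0,-0.06],[0,0,0,-0.06],[0,0,0,-0.06]]' 1 && python3 -m inch '[[-0.18,-0.17,0,0],[-0.18,-0.17,0,0],[-0.18,-0.17,0,0],[-0.18,-0.17,0,0],[-0.18,-0.17,0,0],[-0.18,-0.17,0,0],[-0.18,-0.17,0,0],[-0.18,-0.17,0,0],[0,0,0,0]]'
python3 - <<'E'
from h import *
print(mv(0,[.4025,-.2873,.20]))
E
```

```text
clock: 0.58
tcp_pos: [0.1739, 0.4953, 0.2921]
ee_rot: [-180.0, -0.0, -177.5]
wrist_force: [0.6, -0.2, -0.6]
grip_width: 1.003
finger_force: 0.0
clock: 1.33
tcp_pos: [0.402, 0.2962, 0.2921]
ee_rot: [-179.9, 0.1, -178.1]
wrist_force: [-0.2, -0.4, 0.0]
grip_width: 0.998
finger_force: 0.0
[ 0.13  -3.887  0.62 ]
```

```bash
python3 -m inch '[[0.008,-0.243,0.03,0],[0.008,-0.243,0.03,0],[0.008,-0.243,0.03,0],[0.008,-0.243,0.03,0],[0.008,-0.243,0.03,0],[0.008,-0.243,0.03,0],[0.008,-0.243,0.03,0],[0.008,-0.243,0.03,0]]' && python3 -m inch '[[0.008,-0.243,0.03,0],[0.008,-0.243,0.03,0],[0.008,-0.243,0.03,0],[0.008,-0.243,0.03,0],[0.008,-0.243,0.03,0],[0.008,-0.243,0.03,0],[0.008,-0.243,0.03,0],[0.008,-0.243,0.03,0],[0,0,0,0],[0,0,0,0]]'
python3 - <<'E'
from h import *
c=snap('wrist'); save(c,'w1.png',1)
bl,l=blobs(c,(22,90,80),(35,255,255),100)
for s,ce in bl: print(s,ce,onz(c,ce,.032).round(4))
print(mv(0,[.4025,-.2873,.075]))
E
```

```text
clock: 2.0
tcp_pos: [0.3992, 0.007, 0.2562]
ee_rot: [180.0, 0.0, -177.7]
wrist_force: [1.6, -0.6, -0.1]
grip_width: 0.995
finger_force: 0.0
clock: 2.83
tcp_pos: [0.4011, -0.2846, 0.2195]
ee_rot: [179.9, -0.0, -177.9]
wrist_force: [-0.5, 0.2, -0.2]
grip_width: 1.002
finger_force: 0.0
[231, 164, 45, 42, 1438] [253.1, 184.5] [[ 0.4012 -0.2859  0.032 ]]
[-0.008 -0.028  0.965]
```

```bash
python3 -m inch '[[-0.006,-0.014,0.16,0],[0,0,0.2,0],[0,0,0.2,0],[0,0,0.2,0],[0,0,0.12,0],[0,0,0.085,0],[0,0,0,0],[0,0,0,0]]' && python3 -m inch '[[0,0,0,0],[0,0,0,0],[0,0,0,0],[0,0,0,0],[0,0,0,0],[0,0,0,0],[0,0,0,0],[0,0,0,0]]' -1 12
```

```text
clock: 3.55
tcp_pos: [0.4027, -0.2842, 0.0756]
ee_rot: [179.9, -0.0, -177.7]
wrist_force: [0.3, -0.1, -0.0]
grip_width: 1.001
finger_force: 0.0
clock: 4.22
tcp_pos: [0.4025, -0.2857, 0.0757]
ee_rot: [-180.0, 0.0, -177.8]
wrist_force: [-0.5, 0.6, 4.2]
grip_width: 0.585
finger_force: 17.1
```

```bash
python3 -m inch '[[0,0,-0.05,0],[0,0,-0.08,0],[0,0,-0.1,0],[0,0,-0.1,0],[0,0,0,0],[0,0,0,0]]'
python3 - <<'E'
from h import *
c=snap('scene'); save(c,'lift.png',5,(235,215,375,325))
E
```

```text
clock: 4.72
tcp_pos: [0.4026, -0.2858, 0.1255]
ee_rot: [-179.9, 0.1, -177.8]
wrist_force: [-0.1, -0.2, -0.9]
grip_width: 0.581
finger_force: 16.5
```

View pics/lift.png

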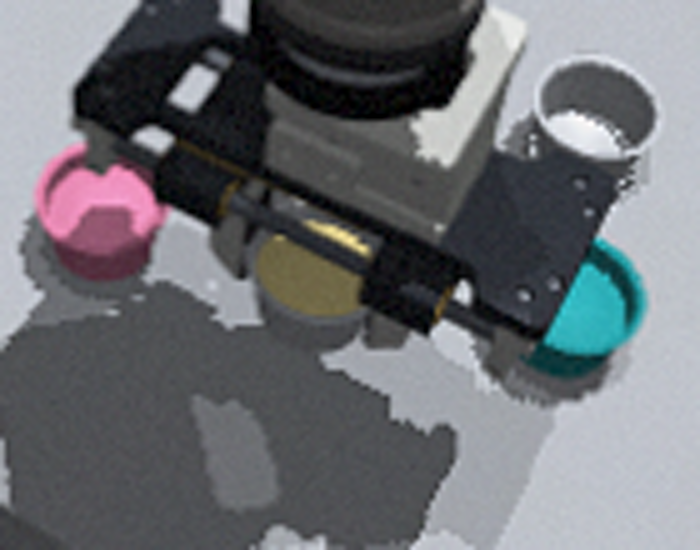

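Lifted: the sauce cup hangs level between the fingers at crop (310,280), with its neighbours at (100,210) and (590,310) undisturbed.

```bash
python3 -m inch '[[0,0,-0.12,0],[0,0,-0.15,0],[0,0,-0.15,0],[0,0,-0.08,0],[-0.05,0.08,0,0],[-0.1,0.16,0,0],[-0.1,0.16,0,0],[-0.1,0.16,0,0],[-0.1,0.16,0,0],[-0.1,0.16,0,0]]' && python3 -m inch '[[-0.1,0.16,0,0],[-0.1,0.16,0,0],[-0.1,0.16,0,0],[-0.1,0.16,0,0],[-0.1,0.16,0,0],[-0.1,0.16,0,0],[-0.1,0.16,0,0],[-0.1,0.16,0,0],[-0.1,0.16,0,0]]' && python3 -m inch '[[-0.1,0.1,0,0],[-0.05,0.05,0,0],[0,0,0,0],[0,0,0,0],[0,0,0,0]]'
python3 - <<'E'
from h import *
print(mv(0,[.6335,.1062,.0945]))
c=snap('wrist'); save(c,'w2.png',1.5)
E
```

```text
clock: 5.6
tcp_pos: [0.4797, -0.1491, 0.1987]
ee_rot: [179.9, -0.1, -177.8]
wrist_force: [0.5, -0.2, -0.2]
grip_width: 0.585
finger_force: 16.5
clock: 6.35
tcp_pos: [0.6061, 0.072, 0.1983]
ee_rot: [180.0, -0.2, -177.8]
wrist_force: [0.1, 0.1, -0.3]
grip_width: 0.586
finger_force: 16.5
clock: 6.77
tcp_pos: [0.627, 0.0933, 0.1989]
ee_rot: [-180.0, -0.1, -177.8]
wrist_force: [-0.1, -0.2, -1.1]
grip_width: 0.586
finger_force: 16.5
[-0.048  0.084  0.696]
```

View pics/w2.png

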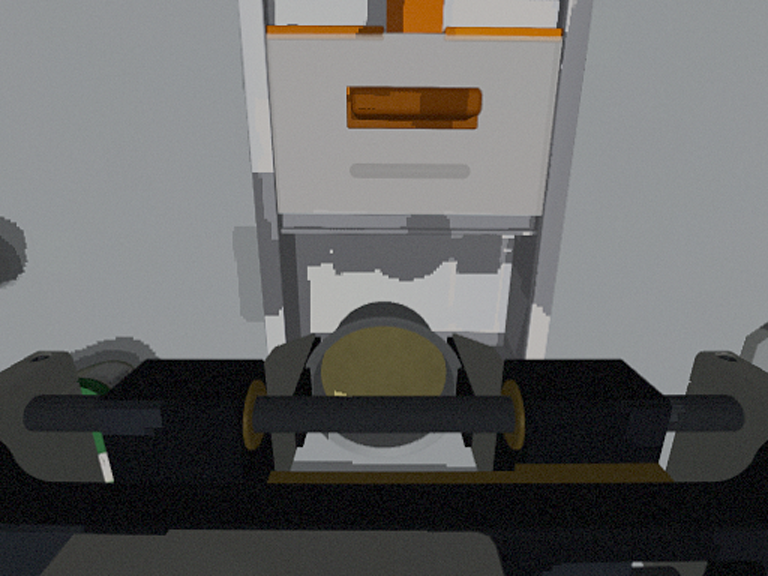

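The wrist view shows the held cup at (383,372), above the well, with the cover at (410,120) still open. It needs 13 mm more in +y, then it can go down.

```bash
python3 -m inch '[[-0.024,0.042,0,0],[-0.024,0.042,0,0],[0,0,0.12,0],[0,0,0.15,0],[0,0,0.15,0],[0,0,0.13,0],[0,0,0.08,0],[0,0,0.04,0],[0,0,0.02,0],[0,0,0,0]]' && python3 -m inch '[[0,0,0.006,0],[0,0,0.006,0],[0,0,0,0]]'
```

```text
clock: 7.65
tcp_pos: [0.6347, 0.107, 0.0966]
ee_rot: [180.0, 0.0, -177.8]
wrist_force: [-0.1, -0.3, -0.8]
grip_width: 0.585
finger_force: 16.5
clock: 7.9
tcp_pos: [0.6349, 0.1069, 0.0955]
ee_rot: [180.0, 0.1, -177.8]
wrist_force: [0.8, 0.5, -0.7]
grip_width: 0.587
finger_force: 16.5
```

```bash
python3 -m inch '[[0,0,0.006,0],[0,0,0.006,0],[0,0,0,0],[0,0,0,0]]';  python3 -m inch '[[0,0,0.005,0],[0,0,0,0],[0,0,0,0]]'
```

```text
clock: 8.23
tcp_pos: [0.6345, 0.1069, 0.093]
ee_rot: [180.0, 0.0, -177.8]
wrist_force: [-0.4, 0.5, 0.3]
grip_width: 0.585
finger_force: 16.6
clock: 8.48
tcp_pos: [0.6347, 0.1069, 0.0927]
ee_rot: [180.0, 0.0, -177.8]
wrist_force: [-0.8, -0.3, 4.5]
grip_width: 0.587
finger_force: 16.7
```

```bash
python3 -m inch '[[0,0,0,0],[0,0,0,0],[0,0,0,0],[0,0,0,0],[0,0,0,0]]' 0.6 && python3 -m inch '[[0,0,-0.03,0],[0,0,-0.06,0],[0,0,-0.1,0],[0,0,-0.15,0],[0,0,-0.18,0],[0,0,-0.18,0],[0,0,0,0],[0,0,0,0]]'
python3 - <<'E'
from h import *
c=snap('top'); save(c,'t2.png',6,(155,120,245,220)); s=snap('scene')
for c in(c,s,snap('wrist')):
  for s_,ce in blobs(c,(22,60,50),(35,255,255),25)[0]: print(s_,ce,onz(c,ce,.049).round(4))
E
```

```text
clock: 8.9
tcp_pos: [0.6344, 0.1069, 0.0918]
ee_rot: [180.0, -0.0, -177.8]
wrist_force: [0.4, -0.1, -1.2]
grip_width: 0.798
finger_force: 0.0
clock: 9.57
tcp_pos: [0.6353, 0.107, 0.2]
ee_rot: [180.0, 0.3, -177.8]
wrist_force: [-0.7, -0.4, 0.2]
grip_width: 0.803
finger_force: 0.0
[197, 148, 12, 16, 151] [202.2, 155.4] [[0.6357 0.0991 0.049 ]]
[210, 147, 16, 9, 109] [217.5, 151.3] [[0.6345 0.1042 0.049 ]]
[229, 171, 52, 48, 1954] [255.0, 194.8] [[0.6324 0.1073 0.049 ]]
[375, 267, 6, 25, 55] [378.0, 279.5] [[0.7203 0.2388 0.049 ]]
[130, 270, 6, 14, 32] [132.4, 276.4] [[ 0.7264 -0.016   0.049 ]]
```

View pics/t2.png

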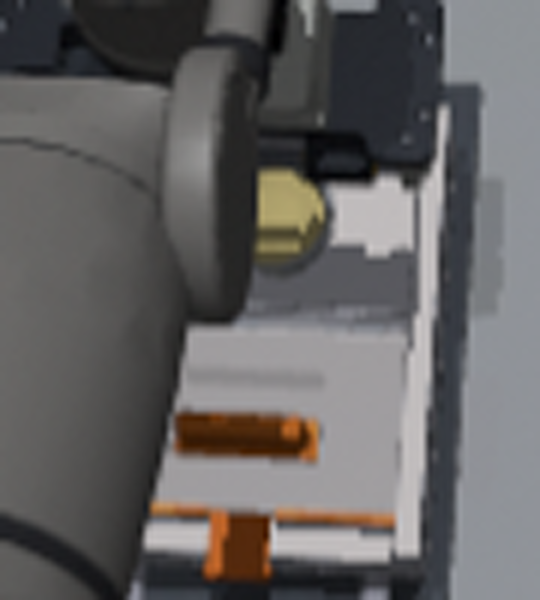

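The cup stands in the well: the top view shows it at crop (280,215), and it measures (0.633, 0.107). The cover is still open. Next I'll close the fingers and go down behind the rib.

```bash
python3 -m inch '[[0.2,0,0,0],[0.2,0,0,0],[0.2,0,0,0],[0.2,0,0,0],[0.2,0,0,0],[0,0,0,0],[0,0,0,0]]' -1 10 && python3 -m inch '[[0,0,0.15,0],[0,0,0.15,0],[0,0,0.1,0],[0,0,0,0],[0,0,0,0],[0,0,0,0]]' && python3 -m inch '[[-0.03,0,0,0],[-0.03,0,0,0],[-0.02,0,0,0],[0,0,0,0],[0,0,0,0]]'
```

```text
clock: 10.3
tcp_pos: [0.4831, 0.1011, 0.1966]
ee_rot: [180.0, -0.1, -177.7]
wrist_force: [0.7, -0.1, 1.0]
grip_width: 0.342
finger_force: 0.0
clock: 10.8
tcp_pos: [0.4856, 0.101, 0.1376]
ee_rot: [180.0, 0.1, -177.8]
wrist_force: [0.1, 0.8, -0.1]
grip_width: 0.007
finger_force: 0.0
clock: 11.22
tcp_pos: [0.4969, 0.1015, 0.1374]
ee_rot: [180.0, 0.0, -177.8]
wrist_force: [-0.1, -0.6, 0.2]
grip_width: 0.003
finger_force: 0.0
```

```bash
python3 -m inch '[[-0.02,0,0,0],[-0.02,0,0,0],[-0.02,0,0,0],[-0.02,0,0,0],[-0.02,0,0,0],[-0.02,0,0,0],[-0.02,0,0,0],[-0.02,0,0,0]]' && python3 -m inch '[[-0.03,0,0,0],[-0.03,0,0,0],[-0.03,0,0,0],[-0.03,0,0,0],[-0.03,0,0,0],[-0.03,0,0,0],[-0.03,0,0,0],[-0.03,0,0,0]]'
python3 - <<'E'
from h import *
c=snap('scene'); save(c,'s3.png',6,(140,120,260,215))
E
```

```text
clock: 11.88
tcp_pos: [0.5208, 0.1024, 0.1371]
ee_rot: [-180.0, -0.0, -177.8]
wrist_force: [-1.9, -0.3, 0.7]
grip_width: 0.003
finger_force: 0.6
clock: 12.55
tcp_pos: [0.5569, 0.1039, 0.1371]
ee_rot: [180.0, -0.0, -177.8]
wrist_force: [-1.0, -1.2, 0.3]
grip_width: 0.002
finger_force: 0.6
```

View pics/s3.png

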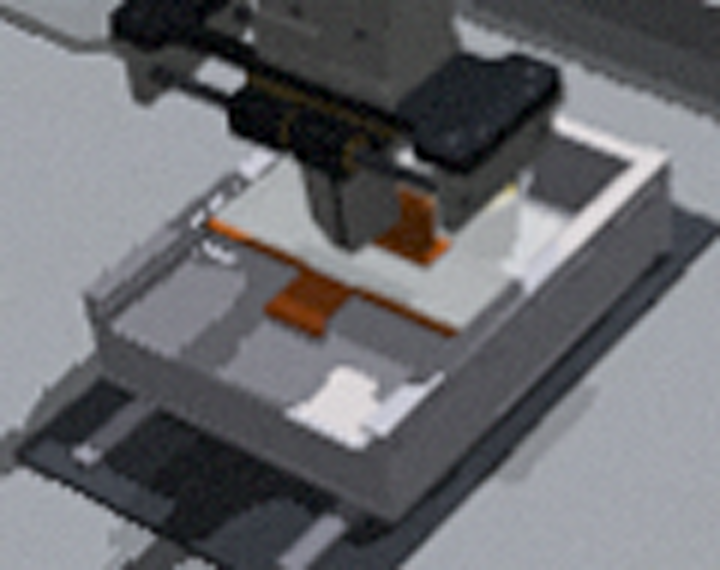

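The cover is sliding, with the fingers on the rib at crop (410,225) and the tab at (310,300) short of the ledge. I'll continue gently.

```bash
python3 -m inch '[[-0.02,0,0,0],[-0.02,0,0,0],[-0.02,0,0,0],[-0.02,0,0,0],[-0.02,0,0,0],[-0.02,0,0,0],[-0.02,0,0,0],[-0.02,0,0,0],[0,0,0,0]]' && python3 -m inch '[[-0.01,0,0,0],[-0.01,0,0,0],[-0.01,0,0,0],[-0.01,0,0,0],[-0.01,0,0,0],[-0.01,0,0,0],[0,0,0,0]]'
```

```text
clock: 13.35
tcp_pos: [0.5812, 0.1048, 0.1372]
ee_rot: [180.0, 0.0, -177.8]
wrist_force: [0.2, -0.4, 1.1]
grip_width: 0.006
finger_force: 0.2
clock: 13.93
tcp_pos: [0.5898, 0.1051, 0.1371]
ee_rot: [180.0, 0.0, -177.8]
wrist_force: [-0.6, 0.0, 0.4]
grip_width: 0.0
finger_force: 0.4
```

```bash
python3 -m inch '[[-0.01,0,0,0],[-0.01,0,0,0],[-0.01,0,0,0],[0,0,0,0]]';python3 -m inch '[[-0.01,0,0,0],[-0.01,0,0,0],[-0.01,0,0,0],[0,0,0,0]]'
```

```text
clock: 14.27
tcp_pos: [0.594, 0.1053, 0.1371]
ee_rot: [180.0, -0.0, -177.8]
wrist_force: [-2.5, -1.2, 2.4]
grip_width: 0.003
finger_force: 1.4
clock: 14.6
tcp_pos: [0.5988, 0.1055, 0.1371]
ee_rot: [180.0, 0.0, -177.8]
wrist_force: [-2.1, -1.5, 1.3]
grip_width: 0.011
finger_force: 1.3
```

```bash
python3 -m inch '[[-0.01,0,0,0],[-0.01,0,0,0],[-0.01,0,0,0],[0,0,0,0]]'|grep -E 'tcp|wrist';python3 -m inch '[[-0.01,0,0,0],[-0.01,0,0,0],[-0.01,0,0,0],[0,0,0,0]]'|grep -E 'tcp|wrist'
```

```text
tcp_pos: [0.6033, 0.1057, 0.1371]
wrist_force: [-2.7, -0.8, 0.9]
tcp_pos: [0.6078, 0.1058, 0.1371]
wrist_force: [-2.3, -1.8, 1.2]
```

```bash
python3 -m inch '[[-0.01,0,0,0],[-0.01,0,0,0],[-0.01,0,0,0],[0,0,0,0]]'|grep -E 'tcp|wrist'
```

```text
tcp_pos: [0.6115, 0.106, 0.1371]
wrist_force: [-5.6, -2.0, 1.8]
```

```bash
python3 -m inch '[[-0.01,0,0,0],[-0.01,0,0,0],[0,0,0,0]]'|grep -E 'tcp|wrist'
```

```text
tcp_pos: [0.6139, 0.106, 0.137]
wrist_force: [-9.4, -3.2, 3.8]
```

```bash
python3 -m inch '[[-0.006,0,0,0],[0,0,0,0],[0,0,0,0]]'|grep -E 'tcp|wrist'
```

```text
tcp_pos: [0.6144, 0.106, 0.1371]
wrist_force: [-9.2, -2.6, 4.6]
```

```bash
python3 -m inch '[[-0.006,0,0,0],[0,0,0,0],[0,0,0,0]]'|grep -E 'tcp|wrist'
```

```text
tcp_pos: [0.6152, 0.1061, 0.1371]
wrist_force: [-10.8, -2.7, 4.9]
```

```bash
python3 -m inch '[[-0.006,0,0,0],[0,0,0,0],[0,0,0,0]]'|grep -E 'tcp|wrist'
```

```text
tcp_pos: [0.6163, 0.1061, 0.1371]
wrist_force: [-8.9, -1.8, 5.2]
```

```bash
python3 -m inch '[[-0.006,0,0,0],[0,0,0,0],[0,0,0,0]]'|grep -E 'tcp|wrist'
```

```text
tcp_pos: [0.6194, 0.1065, 0.1374]
wrist_force: [-0.7, 0.5, -0.9]
```

```bash
python3 -m inch '[[-0.004,0,0,0],[0,0,0,0],[0,0,0,0]]'|grep -E 'tcp|wrist'
```

```text
tcp_pos: [0.6196, 0.1065, 0.1372]
wrist_force: [0.3, 0.6, -0.0]
```

The push fell from about 9 N to 0, which is the click. I'll back off, lift clear and check.

```bash
python3 -m inch '[[0.04,0,0,0],[0.06,0,0,0],[0,0,-0.15,0],[0,0,-0.2,0],[0,0,-0.2,0],[0.1,0.15,-0.1,0],[0.1,0.2,0,0],[0.1,0.2,0,0],[0.1,0.2,0,0],[0.1,0.2,0,0]]' && python3 -m inch '[[0.1,0.2,0,0],[0.1,0.2,0,0],[0.1,0.2,0,0],[0.1,0.15,0,0],[0,0,0,0],[0,0,0,0]]'
python3 - <<'E'
from h import *
c=snap('top'); save(c,'t4.png',6,(155,110,245,210))
for z,lo,hi in((.049,(22,40,50),(35,255,255)),(.093,(4,170,90),(17,255,255))):
  for s_,ce in blobs(c,lo,hi,25)[0]: print(s_,ce,onz(c,ce,z).round(4))
E
```

```text
clock: 17.93
tcp_pos: [0.5224, 0.2462, 0.2349]
ee_rot: [180.0, 0.0, -177.8]
wrist_force: [0.2, 0.9, -0.2]
grip_width: 0.004
finger_force: 0.0
clock: 18.43
tcp_pos: [0.4581, 0.3562, 0.2346]
ee_rot: [-180.0, 0.0, -177.6]
wrist_force: [-1.0, 0.1, 1.7]
grip_width: 0.002
finger_force: 0.0
[188, 148, 23, 8, 81] [199.6, 150.6] [[0.6356 0.1009 0.093 ]]
[193, 165, 10, 11, 95] [197.8, 170.5] [[0.5771 0.0993 0.093 ]]
```

View pics/t4.png

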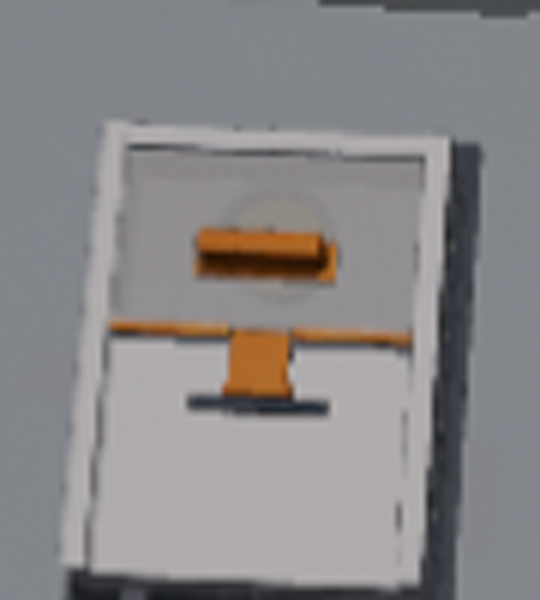

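The cover is home: its far edge meets the back wall at crop (270,150), and the tab at (258,365) has passed the dark ledge at (258,405). The cup stands upright under the cover at (283,245).

```bash
python3 -c "
from plant import *
print(finish_job())"
```

```text
the job is handed in; nothing more can be done
None
```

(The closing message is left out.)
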